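# Peel the clipped lift-out tray off its base tray

### The arm

A 7-joint arm with a two-finger parallel gripper is mounted at the origin on a cart in front of the work surface, level with it; the furniture and walls round the work are solid. World frame = base frame: x ahead of the robot, y to its left, z up, the work surface at z = 0. Lengths are in mm, angles in rad, forces in N, time in s.
With the tool pointing down it reaches from about 350 to 775 mm from the base axis. Payload 3.1 kg.
Tool frame: the origin (TCP) lies on the centre line of the jaws, within the pads' length; the fingertips stand r.tips_ahead ahead of it and the grasp point (between the pads) lies 8 mm behind it (r.tips_ahead is the distance from the TCP to the fingertips, in mm); z points along the fingers, y is the line along which they close (so a half turn about z gives the same grasp; the last joint's range is limited). The gripper opens to 85 mm and grips with 20 to 120 N. Pads are 22 mm wide; open, the fingers measure 114 mm over their backs; the gripper's body (76 mm by 85 mm) begins 54 mm behind the grasp point. The pads swing forward as they close: fully open they stand 13 mm farther back than shut.
Start: joints at [1.215, 0.311, 0.014, 1.512, -0.004, 1.319, -0.027], TCP at [169.805, -523.148, 242.304] pointing down, gripper open.
Joint ranges: [-2.7, 2.7], [-0.3, 1.91], [-1.27, 1.3], [0.12, 2.57], [-1.44, 4.58], [0.2, 2.03], [-3.05, 3.05]. Speed limits (rad/s): [2.79, 2.79, 3.14, 3.14, 3.14, 3.14, 3.14].

### API

Orientations are given as a unit quaternion [x, y, z, w].
In Python, from bench import r gives the robot as it stands. The module is installed in compiled form; this text tells all that it offers.
- The arm moves only by the tool carry_out, never from a script. Its argument "moves" is a list of rows, each a list of 3 entries, a list of its own where there are three numbers: the shift along the tool's x, y, z in m, then the turn, a rotation vector about the tool's x, y, z in rad, then the closure, from -1 (fully open) to 1 (shut). A call has 1 to 10 rows; each row shifts and turns the commanded pose from where the row before left it, along the tool's axes as they then stand; what a row does not reach is not made up. A row lasts 1/8 s, in which the tool goes at most 62.5 mm and 10.7 degrees, less where a joint would pass 70% of its speed; a pose out of reach is approached as far as the arm can. A call with a gripper value outside its range is refused whole. The fingers move at their own pace and stop on an object; "force" is the grip in N (left out, the last holds). Time passes only in rows, so rows that do not move let the fingers close. It gives the time, the measured TCP pose, the force, the opening and the grip force at its end, in the units of the state.
- r.observe(): the state, without advancing time (a new reading comes with each control period).
- r.get_image(name): name is "scene" or "top"; returns a dict with "color" (400x640x3 uint8, red, green, blue), "fx", "fy", "cx", "cy" (pixels), "k1" (the pictures are not rectified: a ray, as slopes to the right and down, at radius r is drawn at 1 + k1 r^2 times it, then the intrinsics apply), "origin" and "attitude" of the camera in the world. Camera axes: x right, y down, z forward; pixel columns grow to the right and rows downward; lengths in mm; the calibration is good to about 2 mm. A picture is of the moment at which its call begins. There is no depth.
- r.hand_in(): hands the job in; it is judged then, once.
The state is a dict: "time": time; "joint_pos": joint angles; "joint_vel": joint speeds; "tau": joint torques, N m; "ee_pos": TCP position; "tcp_rot": TCP orientation; "contact_force": force on the tool from outside, world axes, zero at the start; "moment": the same for the moment, N m; "gripper_width": opening from 0.0 (shut) to 1.0 (fully open); "finger_force": force on a finger pad.
Only numpy, scipy, OpenCV 4.12 (cv2) and the standard library are available. Lean on these libraries where they do the work, as an engineer would, in place of code of your own. Each camera call takes 0.05 s, during which the arm holds its last target. There are 200 camera calls.

### The job

The two nested parts trays stand a little proud of their base plate: first press them down until the lower tray is fully home on the plate, so that its studs hold it there. Then take the upper tray by the black grip at its corner and peel it out of the spring clips: raise the grip corner about two centimetres, tipping the tray about the opposite corner, which stays down in the lower tray meanwhile, and only then lift it away. The lower tray must stay home, the two brass bars must stay in the upper tray and the other things on the bench must not be disturbed; finish holding the upper tray up level and still, about 12 cm higher than it lay, and keep hold of it.

Things in the scene. Friction and masses are not known exactly. Their poses are not given: they have to be found in the camera images.
- tray_holder: dark steel base plate, 116 x 156 x 12 mm, fixed flat on the bench, with four rubber grommets (top 14 mm above the bench) that grip the studs under the lower tray. Origin: centre of its underside, on the bench. x and y along its short and long sides, z up; both trays keep this heading while they lie on it
- lower_tray (a joint): how far the lower tray is pushed down on the plate, m: 0 = 8 mm proud (as it starts), 0.008 = fully home. It moves only up and down, held by the friction of its studs: a push of a few newtons moves it down (press with about 10 N to be sure) and it stops hard at home; a net pull of about 8 N raises it again
- lower_floor (a point): centre of the lower tray's floor, upper face (16 mm above the bench when home). Pressed sheet-steel tray, rim 132 x 172 mm, floor 104 x 144 mm, 28 mm high over all, no grip. Six sprung steel clips with rubber pads stand up from its rim (two on each long side, one on each short side, 14 mm wide, up to 9 mm outside the rim) and pinch the rim of the upper tray
- upper_floor (a point): centre of the upper tray's floor, upper face; axes as the base plate (x short side, y long side, z up). Same form as the lower tray, nests in it 12 mm higher; loose, about 130 g; floor 2 mm thick, rim top 26 mm above this point. Ribs 9 mm high cross its floor at y = +-30 mm; the middle compartment between them (98 mm in x, 53 mm in y) is empty and is the place to press
- upper_grip (a point): centre of the upright black grip on the upper tray's corner, 57 mm to -x and 77 mm to +y of upper_floor, 42 mm above it. A plate 9 mm thick, 27 mm wide, 30 mm high: top 15 mm above this point, foot (on the rim) 14 mm below. Its broad faces look along (-1, +1) and (+1, -1) in the tray's x, y; pinch it firmly (about 60 N) from above across them. Axes as upper_floor
- upper_far (a point): outer rim of the upper tray at the corner opposite the grip, x = +58, y = -78 mm, 24 mm above upper_floor
- short_bar_mid (a point): centre of a short hexagonal brass bar, 16 x 21 x 14 mm, 30 g, loose in the upper tray's end compartment on the grip's side (+y)
- long_bar_mid (a point): centre of a longer hexagonal brass bar, 12 x 32 x 10 mm, 20 g, loose in the upper tray's other end compartment (-y)
- tweezers: steel tweezers, 12 x 120 x 10 mm, lying on the bench close beside the base plate's long side at -x; leave alone. Origin: centre of the underside
- bolt: steel hexagon-head bolt, 15 x 32 x 13 mm, lying beside the base plate's long side at +x; leave alone
- loupe: black eye loupe, 39 mm wide, 33 mm high, on the front strip of the bench to the right; leave alone
- vial: glass vial with cork, 24 mm wide, 54 mm high, standing right of the loupe; leave alone
- tape_roll: roll of masking tape, 98 mm wide, 19 mm high, lying at the back; leave alone
- oil_can: red thumb oil can, 68 mm wide, 118 mm high, standing at the back left; leave alone
- calliper: vernier calliper, 64 x 200 x 8 mm, lying at the back; leave alone
- upper_tray: the upper tray. Origin: underside of its floor's centre. It stands in the lower tray on four feet at x = +-40, y = +-60 mm, 10 mm tall. The six clips pinch its rim over 4 mm of lift. Turned up about the far foot (x = +40, y = -60) by raising the grip and tilting with it, it peels away with 5 to 8 N; pulled straight up all clips drag at once and the lower tray comes up with it

How it is judged:
By the outcome, as a careful person would: the job done as asked, in the order asked, and still so for the second after the job is handed in, while the arm keeps its last pose, push and grip.
It also fails if it takes over 58 s, if anything falls off the work surface, if the arm or the gripper's body presses on something with over 40 N, if the wrist force passes 120 N, or if a joint passes its speed limit or range.

## Working session

There is one attempt and no reset: what is moved stays moved. The work goes in short steps, Python scripts to look and compute and a tool call to move; the robot and the scene stay as the last step left them, time stands still between calls to the robot, and variables do not carry over. Pictures are saved under pics/ and viewed, at most 10 in all, crops included, and the job is handed in when it is done.

Besides the shell and the picture viewer there is one more tool, called after "Call:" in YAML: its name, and indented under it one key for each argument. carry_out: Moves the arm, as the interface text tells. Its arguments: {"type":"object","properties":{"moves":{"type":"array","items":{"type":"array"}},"force":{"type":"number"}},"required":["moves"]}

```bash
mkdir -p pics; cat > h.py <<'E'
import numpy as np, cv2
from scipy.spatial.transform import Rotation as R
from bench import r
def cam(n):
    i=r.get_image(n); a=np.array(i["attitude"],float)
    i["R"]=R.from_quat(a).as_matrix() if a.size==4 else a.reshape(3,3)
    return i
def save(i,f): cv2.imwrite(f,i["color"][:,:,::-1])
def ray(i,u,v):
    x,y=(u-i["cx"])/i["fx"],(v-i["cy"])/i["fy"]
    rd=np.hypot(x,y); q=rd
    for _ in range(20): q=rd/(1+i["k1"]*q*q)
    s=q/rd if rd else 1
    return i["R"]@np.array([x*s,y*s,1])
def at_z(i,u,v,z):
    d=ray(i,u,v); o=np.array(i["origin"],float); return o+d*(z-o[2])/d[2]
def proj(i,P):
    c=i["R"].T@(np.array(P,float)-i["origin"]); x,y=c[:2]/c[2]; k=1+i["k1"]*(x*x+y*y)
    return np.array([i["fx"]*x*k+i["cx"],i["fy"]*y*k+i["cy"]])
E
python3 - <<'E'
from h import *
for n in("scene","top"):
    i=cam(n); save(i,f"pics/{n}0.png"); print(n,{k:i[k] for k in i if k not in("color","R")})
print(r.observe(), r.tips_ahead)
E
```

```text
scene {'fx': 366.63144116308865, 'fy': 366.63144116308865, 'cx': 321.48406936406803, 'cy': 197.14325742361385, 'k1': -0.019864724485786956, 'origin': array([-52.40062131, 506.22541729, 664.40570183]), 'attitude': array([-0.42107311,  0.79939371, -0.38433515,  0.18961441])}
top {'fx': 369.05925758, 'fy': 369.05925758, 'cx': 316.4501277784597, 'cy': 200.0553370104115, 'k1': -0.052934870432563466, 'origin': array([ 307.1408686 ,  105.51877119, 1122.50392584]), 'attitude': array([-0.70030007,  0.70543957, -0.07721311,  0.07728493])}
{'time': 0.1, 'joint_pos': array([ 1.21526653,  0.31166932,  0.01398526,  1.51290232, -0.00443451,
        1.31917542, -0.02719379]), 'joint_vel': array([ 5.92726737e-05, -7.06246818e-04,  1.86254853e-03, -5.13852356e-03,
       -2.82072883e-04, -1.28744202e-04,  2.75818825e-05]), 'tau': array([ 8.33947197e-04, -3.80856228e+01,  1.46405697e-01, -2.31242841e+01,
        1.21655903e-02,  8.07423145e-03, -6.82736960e-07]), 'ee_pos': array([ 169.62342482, -522.53357073,  241.31438847]), 'tcp_rot': array([ 9.87707177e-01,  1.56311886e-01, -1.92406437e-04, -1.04416603e-03]), 'contact_force': array([ 0.19180922,  0.59539591, -0.15304724]), 'moment': array([ 0.03348636, -0.01425872, -0.00828963]), 'finger_force': 0.0, 'gripper_width': 0.9973674236774125} 11.0
```

View pics/top0.png

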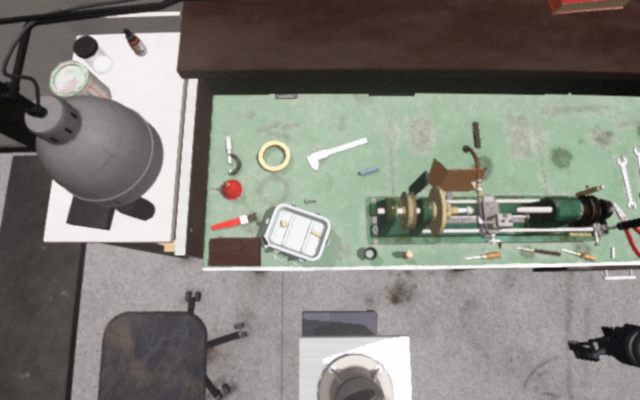

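View pics/scene0.png

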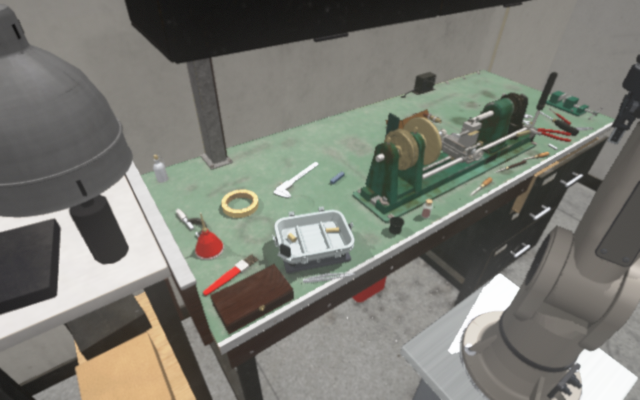

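The overview shows the tray at about (297,232) in top and (315,237) in scene. The black grip is near (285,251) in scene. I'll enlarge both.

```bash
python3 - <<'E'
from h import *
i=cv2.imread("pics/top0.png"); cv2.imwrite("pics/topc.png",cv2.resize(i[190:275,245:355],None,fx=7,fy=7,interpolation=cv2.INTER_CUBIC))
i=cv2.imread("pics/scene0.png"); cv2.imwrite("pics/scenec.png",cv2.resize(i[195:295,260:370],None,fx=6,fy=6,interpolation=cv2.INTER_CUBIC))
E
```

```text
(no output)
```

View pics/topc.png

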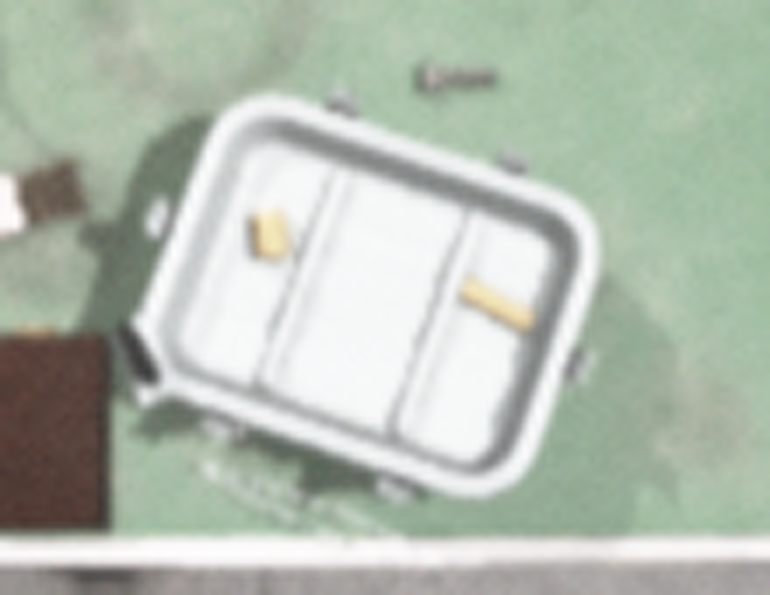

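View pics/scenec.png

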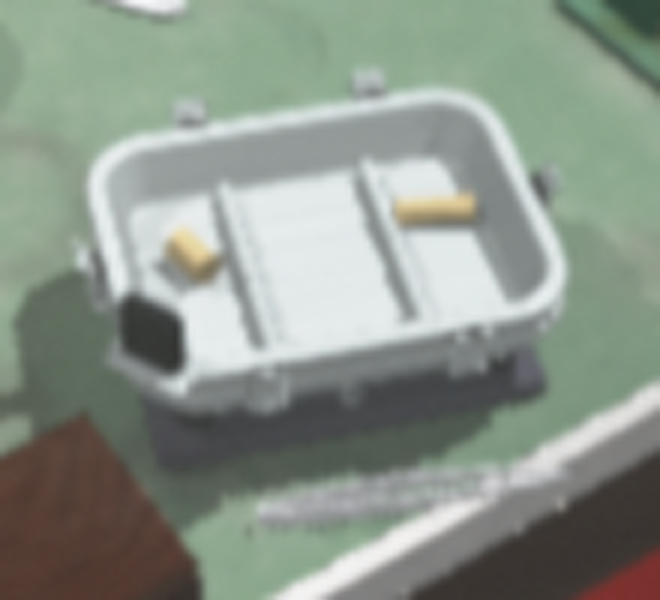

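```bash
cat > fit.py <<'E'
from h import *
from scipy.optimize import least_squares
def tw(p,P): # P in upper_floor frame
    x,y,a,z=p; c,s=np.cos(a),np.sin(a); return np.array([x+c*P[0]-s*P[1],y+s*P[0]+c*P[1],z+P[2]])
def inv(p,W):
    c,s=np.cos(p[2]),np.sin(p[2]); d=W[:2]-p[:2]; return np.array([c*d[0]+s*d[1],-s*d[0]+c*d[1]])
E
python3 - <<'E'
from fit import *
T=cam("top"); S=cam("scene")
tf=lambda a:(245+(a[0]-3)/7,190+(a[1]-3)/7); sf=lambda a:(260+(a[0]-2.5)/6,195+(a[1]-2.5)/6)
# (px, axis, value, zrel)
L=[(T,tf,(300,98),0,66,25),(T,tf,(520,172),0,66,25),(T,tf,(160,275),1,86,25),(T,tf,(205,150),1,86,25),(T,tf,(597,270),1,-86,25),(T,tf,(540,420),1,-86,25),
(T,tf,(230,412),0,-66,25),(T,tf,(420,482),0,-66,25),(T,tf,(340,175),1,30,9),(T,tf,(262,385),1,30,9),(T,tf,(470,215),1,-30,9),(T,tf,(395,430),1,-30,9),
(S,sf,(170,130),0,66,25),(S,sf,(400,93),0,66,25),(S,sf,(510,140),1,-86,25),(S,sf,(550,215),1,-86,25),(S,sf,(91,200),1,86,25)]
G=[(T,tf,(140,350),(-57,77,57)),(S,sf,(153,335),(-60,80,42))]
def res(p):
    q=list(p)+[36]; e=[inv(q,at_z(c,*f(a),36+z))[ax]-v for c,f,a,ax,v,z in L]
    for c,f,a,P in G: e+=list(((proj(c,tw(q,P))-f(a))*2.5).ravel())
    return np.array(e)
a0=at_z(T,297,232,50)
best=min((least_squares(res,[a0[0],a0[1],a],loss="soft_l1",f_scale=3) for a in np.arange(-3,3.2,.5)),key=lambda o:o.cost)
p=best.x; print(p,best.cost); print(res(p).round(1))
q=list(p)+[36]
for n,P in dict(grip=(-57,77,42),far=(58,-78,24),foot=(40,-60,-12)).items(): print(n,tw(q,P).round(1))
for n,a in dict(short=(270,235),long=(497,305)).items(): print(n,inv(q,at_z(T,*tf(a),42)))
E
```

```text
[ 4.52247958e+02  1.60412907e+02 -3.42607571e-01] 16.10155250354619
[ 0.4  1.  -1.7 -0.8  0.   2.1 -0.5 -1.6  0.1  0.5  2.4  1.8  0.  -0.7
  1.  -0.7 -0.5 -1.3 -0.3 -2.   2.4]
grip [424.4 252.1  78. ]
far [480.7  67.5  60. ]
foot [469.8  90.5  24. ]
short [ 9.9114304  49.65448127]
long [ 13.44611488 -50.7917882 ]
```

```bash
cat >> h.py <<'E'
def tri(S,a,T,b):
    A=[];B=[]
    for c,p in((S,a),(T,b)):
        d=ray(c,*p); d/=np.linalg.norm(d); M=np.eye(3)-np.outer(d,d); A.append(M);B.append(M@c["origin"])
    return np.linalg.solve(sum(A),sum(B))
def toolshift(w,quat=None):
    q=r.observe()["tcp_rot"] if quat is None else quat
    return R.from_quat(q).inv().apply(w)
E
python3 - <<'E'
from h import *
T=cam("top");S=cam("scene")
print("box", tri(S,(260+85/6,195+415/6),T,(245+108/7,190+335/7)))
print("wheel",tri(S,(420,127),T,(440,212)), at_z(T,365,200,0),at_z(T,365,240,0))
q=R.from_quat([.98770,.15631,0,0])*R.from_rotvec([0,0,-.129])
print(q.as_matrix().round(3))
P=np.array([[169.8,-523.1,242.3],[169.8,-523.1,400],[360,-350,400],[440,-60,400],[452,160,300],[452,160,110]])
for k in range(5): 
  d=P[k+1]-P[k]; print(q.inv().apply(d).round(1), np.linalg.norm(d)/62.5)
E
```

```text
box [437.3550747  273.17966033  32.82728166]
wheel [ 482.83688869 -200.6839077   212.81863186] [555.94713803 -46.67786286   0.        ] [431.11760472 -42.29939062   0.        ]
[[ 0.904  0.429  0.   ]
 [ 0.429 -0.904  0.   ]
 [ 0.     0.    -1.   ]]
[   0.     0.  -157.7] 2.5231999999999997
[246.  -74.9   0. ] 4.114820822344516
[ 196.6 -227.7    0. ] 4.813314866077223
[ 105.1 -193.6  100. ] 3.871338786518173
[  0.   0. 190.] 3.04
```

Call:
carry_out:
  moves:
    - [[0, 0, -0.053], [0, 0, -0.129], 1]
    - [[0, 0, -0.053], [0, 0, 0], 1]
    - [[0, 0, -0.052], [0, 0, 0], 1]
    - [[0.049, -0.015, 0], [0, 0, 0], 1]
    - [[0.049, -0.015, 0], [0, 0, 0], 1]
    - [[0.049, -0.015, 0], [0, 0, 0], 1]
    - [[0.049, -0.015, 0], [0, 0, 0], 1]
    - [[0.05, -0.015, 0], [0, 0, 0], 1]
    - [[0.039, -0.045, 0], [0, 0, 0], 1]
    - [[0.039, -0.045, 0], [0, 0, 0], 1]
  force: 60

```text
time: 1.55
ee_pos: [392.5, -233.3, 400.1]
tcp_rot: [0.976, 0.22, 0.0, -0.0]
contact_force: [0.4, 0.2, -0.1]
gripper_width: -0.001
finger_force: 0.0
```

Call:
carry_out:
  moves:
    - [[0.039, -0.046, 0], [0, 0, 0], 1]
    - [[0.04, -0.046, 0], [0, 0, 0], 1]
    - [[0.04, -0.046, 0], [0, 0, 0], 1]
    - [[0.026, -0.048, 0.025], [0, 0, 0], 1]
    - [[0.026, -0.048, 0.025], [0, 0, 0], 1]
    - [[0.026, -0.049, 0.025], [0, 0, 0], 1]
    - [[0.027, -0.049, 0.025], [0, 0, 0], 1]
    - [[0, 0, 0], [0, 0, 0], 1]
    - [[0, 0, 0], [0, 0, 0], 1]
    - [[0, 0, 0], [0, 0, 0], 1]

```text
time: 2.8
ee_pos: [452.8, 159.1, 300.8]
tcp_rot: [0.976, 0.218, 0.001, 0.0]
contact_force: [0.1, -1.1, 0.2]
gripper_width: -0.004
finger_force: 0.0
```

```bash
python3 - <<'E'
from h import *
o=r.observe(); print(o, r.tips_ahead, toolshift(np.array([452.2,160.4,90])-o["ee_pos"]), R.from_quat(o["tcp_rot"]).as_matrix().round(4))
E
```

```text
{'time': 2.8, 'joint_pos': array([ 0.17352192,  0.18813899, -0.64629983,  1.56413888,  0.11522032,
        1.42675811, -1.61204377]), 'joint_vel': array([ 0.00655391, -0.00445298, -0.00153427,  0.00090355, -0.00281873,
        0.00156721, -0.00175823]), 'tau': array([-4.11289148e-01, -2.77772105e+01, -2.91439198e+00, -2.33254391e+01,
       -2.34572607e-02, -4.53605811e-03,  2.82317385e-03]), 'ee_pos': array([452.75077069, 159.07878143, 300.81523759]), 'tcp_rot': array([9.75950444e-01, 2.17991380e-01, 5.27081818e-04, 4.58796792e-04]), 'contact_force': array([ 0.05711128, -1.08737202,  0.16878107]), 'moment': array([ 0.04163566, -0.05018805,  0.0083868 ]), 'finger_force': 0.0, 'gripper_width': -0.003643781265918306} 11.0 [-1.10969232e-01 -1.66723562e+00  2.10813475e+02] [[ 9.050e-01  4.255e-01  1.200e-03]
 [ 4.255e-01 -9.050e-01 -7.000e-04]
 [ 8.000e-04  1.100e-03 -1.000e+00]]
```

Call:
carry_out:
  moves:
    - [[0, -0.001, 0.06], [0, 0, 0], 1]
    - [[0, 0, 0.06], [0, 0, 0], 1]
    - [[0, 0, 0.055], [0, 0, 0], 1]
    - [[0, 0, 0.035], [0, 0, 0], 1]
    - [[0, 0, 0.02], [0, 0, 0], 1]
    - [[0, 0, 0.01], [0, 0, 0], 1]
    - [[0, 0, 0], [0, 0, 0], 1]
    - [[0, 0, 0], [0, 0, 0], 1]

```text
time: 3.8
ee_pos: [452.7, 161.7, 61.4]
tcp_rot: [0.976, 0.219, 0.001, -0.0]
contact_force: [1.0, 0.5, -0.4]
gripper_width: -0.004
finger_force: 0.0
```

Call:
carry_out:
  moves:
    - [[0, 0, 0.002], [0, 0, 0], 1]
    - [[0, 0, 0.002], [0, 0, 0], 1]
    - [[0, 0, 0.002], [0, 0, 0], 1]
    - [[0, 0, 0.002], [0, 0, 0], 1]
    - [[0, 0, 0.002], [0, 0, 0], 1]
    - [[0, 0, 0], [0, 0, 0], 1]

```text
time: 4.55
ee_pos: [451.3, 161.6, 50.0]
tcp_rot: [0.976, 0.22, -0.0, 0.0]
contact_force: [0.4, -0.2, -0.7]
gripper_width: -0.001
finger_force: 0.0
```

Tips are at about z 39, and I expect contact at 36.

Call:
carry_out:
  moves:
    - [[0, 0, 0.0015], [0, 0, 0], 1]
    - [[0, 0, 0.0015], [0, 0, 0], 1]
    - [[0, 0, 0.0015], [0, 0, 0], 1]
    - [[0, 0, 0.0015], [0, 0, 0], 1]
    - [[0, 0, 0], [0, 0, 0], 1]

```text
time: 5.18
ee_pos: [451.6, 161.6, 44.2]
tcp_rot: [0.976, 0.22, 0.0, -0.0]
contact_force: [-0.3, 0.3, 0.7]
gripper_width: -0.004
finger_force: 0.0
```

Call:
carry_out:
  moves:
    - [[0, 0, 0.0015], [0, 0, 0], 1]
    - [[0, 0, 0.0015], [0, 0, 0], 1]
    - [[0, 0, 0], [0, 0, 0], 1]

```text
time: 5.55
ee_pos: [451.5, 161.6, 41.1]
tcp_rot: [0.976, 0.22, -0.0, -0.0]
contact_force: [-0.4, 0.3, 0.3]
gripper_width: -0.002
finger_force: 0.0
```

Call:
carry_out:
  moves:
    - [[0, 0, 0.0015], [0, 0, 0], 1]
    - [[0, 0, 0.0015], [0, 0, 0], 1]
    - [[0, 0, 0], [0, 0, 0], 1]

```text
time: 5.92
ee_pos: [451.5, 161.6, 39.1]
tcp_rot: [0.976, 0.22, -0.0, 0.0]
contact_force: [-3.2, -0.9, 8.8]
gripper_width: 0.006
finger_force: 4.2
```

```bash
python3 - <<'E'
from h import *
i=cam("scene"); print(r.observe()["contact_force"])
t=cam("top")["color"][190:275,245:355,::-1]; s=i["color"][195:295,260:370,::-1]
cv2.imwrite("pics/press.png",np.hstack([cv2.resize(s,(396,360),interpolation=3),cv2.resize(t,(396,360),interpolation=3)]))
E
```

```text
[-2.38944055 -0.59787666  8.64735283]
```

View pics/press.png

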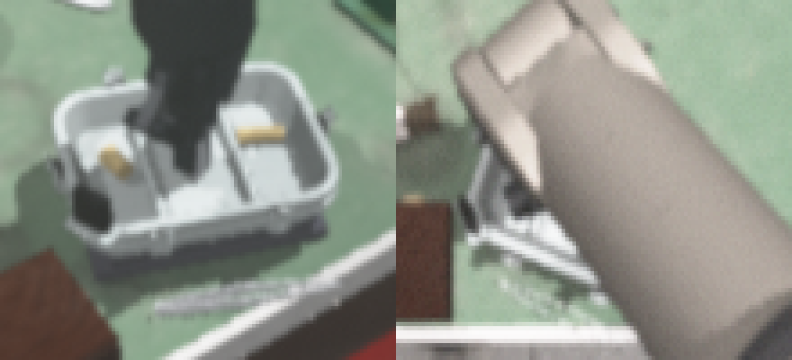

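In the picture the closed fingers are on the floor of the middle compartment. Force has just begun, so I'll keep pressing.

Call:
carry_out:
  moves:
    - [[0, 0, 0.001], [0, 0, 0], 1]
    - [[0, 0, 0.001], [0, 0, 0], 1]
    - [[0, 0, 0], [0, 0, 0], 1]

```text
time: 6.4
ee_pos: [451.6, 161.7, 39.0]
tcp_rot: [0.976, 0.22, 0.0, 0.001]
contact_force: [-6.9, -3.3, 24.0]
gripper_width: 0.002
finger_force: 11.6
```

Call:
carry_out:
  moves:
    - [[0, 0, -0.006], [0, 0, 0], 1]
    - [[0, 0, -0.03], [0, 0, 0], 1]
    - [[0, 0, -0.06], [0, 0, 0], 1]
    - [[0, 0, -0.06], [0, 0, 0], 1]
    - [[0.03, 0.055, 0], [0, 0, 0], -0.2]
    - [[0.03, 0.05, 0], [0, 0, 0], -0.2]
    - [[0, 0, 0], [0, 0, 0], -0.2]
    - [[0, 0, 0], [0, 0, 0], -0.2]

```text
time: 7.4
ee_pos: [549.9, 93.2, 191.5]
tcp_rot: [0.976, 0.22, -0.001, -0.001]
contact_force: [-0.2, 0.2, -0.6]
gripper_width: 0.602
finger_force: 0.0
```

```bash
python3 - <<'E'
from fit import *
i=cam("scene"); t=cam("top"); o=r.observe(); print(o["ee_pos"],o["gripper_width"],o["contact_force"],r.tips_ahead)
for c,n in((i,"scene"),(t,"top")):
  save(c,f"pics/{n}1.png")
  for z in(36,28):
    print(n,z,[proj(c,tw([452.25,160.4,-.3426,z],P)).round(1).tolist() for P in((-57,77,57),(66,0,26),(0,-86,26),(-66,0,26))])
a=cv2.imread("pics/scene0.png")[195:295,260:370]; b=cv2.imread("pics/scene1.png")[195:295,260:370]
f=lambda x:cv2.resize(x,(396,360),interpolation=3)
cv2.imwrite("pics/cmp.png",np.hstack([f(a),f(b)]))
A,B=a[40:85,12:60].astype('f4').mean(2),b[40:85,12:60].astype('f4').mean(2)
print(cv2.phaseCorrelate(A,B,cv2.createHanningWindow(A.shape[::-1],cv2.CV_32F)))
E
```

```text
[549.37243933  94.3089576  192.10570215] 0.6017754334446069 [0.24616897 1.32198723 1.02593462] 11.0
scene 36 [[285.1, 245.3], [306.9, 212.8], [348.5, 224.9], [321.0, 251.6]]
scene 28 [[285.3, 247.9], [306.9, 215.2], [348.3, 227.3], [320.9, 254.0]]
top 36 [[264.1, 239.5], [305.1, 209.7], [325.6, 240.6], [289.6, 252.5]]
top 28 [[264.5, 239.8], [305.2, 210.2], [325.5, 240.9], [289.8, 252.7]]
((0.09898514557063365, 2.697169763175733), 1.059699284588849)
```

View pics/cmp.png

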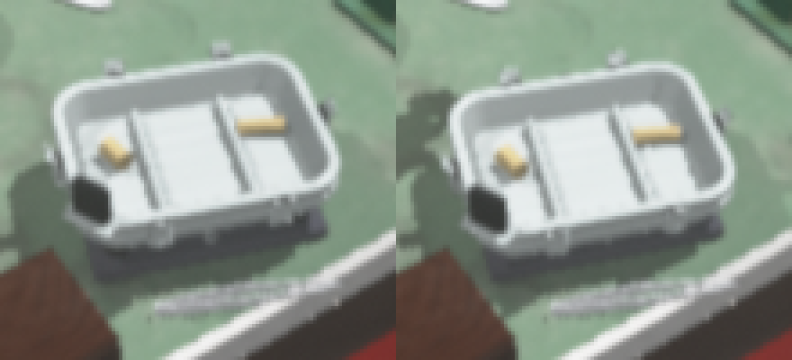

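The scene crop shows the grip (left image 2.7 px above right) shifted down by what 8 mm predicts, so the trays are home. The bars are in place. Next I go over the grip.

Call:
carry_out:
  moves:
    - [[-0.012, -0.049, 0], [0, 0, 0], -0.2]
    - [[-0.012, -0.049, 0], [0, 0, 0], -0.2]
    - [[-0.011, -0.049, 0], [0, 0, 0], -0.2]
    - [[-0.011, -0.049, 0], [0, 0, 0], -0.2]
    - [[0, 0, 0.03], [0, 0, 0], -0.2]
    - [[0, 0, 0.03], [0, 0, 0], -0.2]
    - [[0, 0, 0], [0, 0, 0], -0.2]
    - [[0, 0, 0], [0, 0, 0], -0.2]

```text
time: 8.5
ee_pos: [425.0, 250.8, 133.4]
tcp_rot: [0.975, 0.22, 0.001, -0.0]
contact_force: [0.1, -0.0, 0.3]
gripper_width: 0.604
finger_force: 0.0
```

```bash
python3 - <<'E'
from h import *
o=r.observe(); print(o["ee_pos"],toolshift(np.array([424.4,252.1,68])-o["ee_pos"]),R.from_quat(o["tcp_rot"]).as_matrix().round(3)[:,1])
i=cam("scene")["color"][175:275,240:370,::-1]; cv2.imwrite("pics/hover.png",cv2.resize(i,(780,600),interpolation=3))
E
```

```text
[425.04632665 250.83828598 133.40824401] [-0.15367979 -1.40347937 65.40836852] [ 0.43  -0.903 -0.   ]
```

View pics/hover.png

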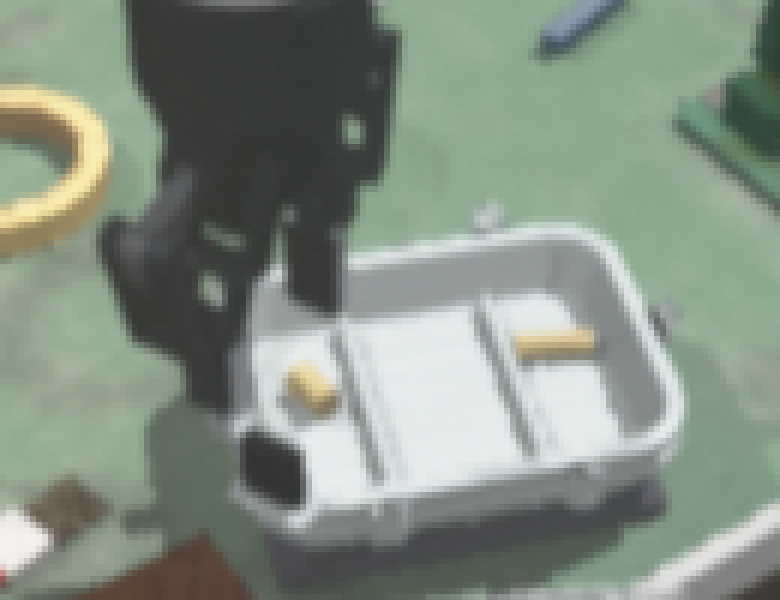

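The open jaws straddle the grip's line (grip at about (272,467) in the crop). Descending now.

Call:
carry_out:
  moves:
    - [[0, -0.0015, 0.025], [0, 0, 0], -0.2]
    - [[0, 0, 0.015], [0, 0, 0], -0.2]
    - [[0, 0, 0.01], [0, 0, 0], -0.2]
    - [[0, 0, 0.008], [0, 0, 0], -0.2]
    - [[0, 0, 0.004], [0, 0, 0], -0.2]
    - [[0, 0, 0.003], [0, 0, 0], -0.2]
    - [[0, 0, 0], [0, 0, 0], -0.2]
    - [[0, 0, 0], [0, 0, 0], -0.2]

```text
time: 9.55
ee_pos: [424.6, 251.5, 67.6]
tcp_rot: [0.976, 0.22, 0.0, -0.0]
contact_force: [0.1, -0.1, 0.3]
gripper_width: 0.604
finger_force: 0.0
```

Call:
carry_out:
  moves:
    - [[0, 0, 0], [0, 0, 0], 0.4]
    - [[0, 0, 0], [0, 0, 0], 0.6]
    - [[0, 0, 0], [0, 0, 0], 0.7]
    - [[0, 0, 0], [0, 0, 0], 1]
    - [[0, 0, 0], [0, 0, 0], 1]
    - [[0, 0, 0], [0, 0, 0], 1]
    - [[0, 0, 0], [0, 0, 0], 1]
    - [[0, 0, 0], [0, 0, 0], 1]
  force: 60

```text
time: 10.55
ee_pos: [423.9, 253.1, 67.6]
tcp_rot: [0.975, 0.22, 0.0, -0.001]
contact_force: [-3.5, 3.5, 1.9]
gripper_width: 0.094
finger_force: 60.3
```

```bash
python3 - <<'E'
from h import *
o=r.observe(); print({k:o[k] for k in("ee_pos","contact_force","moment","gripper_width","finger_force")})
i=cam("scene")["color"][175:275,240:370,::-1]; cv2.imwrite("pics/grip.png",cv2.resize(i,(780,600),interpolation=3))
q=R.from_quat(o["tcp_rot"]); print(q.as_matrix().round(3))
# peel plan: rotate about far foot
yaw=-.3426; W=R.from_euler("z",yaw)
d=np.array([-97,137,0]);d=d/np.linalg.norm(d); w=W.apply(np.cross(d,[0,0,1]))
foot=np.array([452.25,160.4,16.])+W.apply([40,-60,0]); tcp=np.array([424.4,252.1,o["ee_pos"][2]])
for th in (.12,.15):
  n=12 if th==.12 else 15; st=th/n; print("rotvec tool/row",q.inv().apply(w*st))
  p=tcp.copy(); Q=q
  for k in range(n):
    p2=foot+R.from_rotvec(w*st).apply(p-foot); s=Q.inv().apply(p2-p); 
    if k in(0,n//2,n-1): print(k,s.round(2),(p2-tcp).round(1))
    p=p2;Q=R.from_rotvec(w*st)*Q
E
```

```text
{'ee_pos': array([423.87799623, 253.05163515,  67.62460463]), 'contact_force': array([-3.46479363,  3.45269217,  1.91612351]), 'moment': array([ 0.89765665,  0.48864465, -0.24846719]), 'gripper_width': 0.09424559420415508, 'finger_force': 60.343265533447266}
[[ 0.903  0.429 -0.   ]
 [ 0.429 -0.903  0.002]
 [ 0.001 -0.002 -1.   ]]
rotvec tool/row [9.85554920e-03 1.69355374e-03 5.07299795e-06]
0 [-0.09  0.51 -1.68] [ 0.1 -0.5  1.7]
6 [-0.09  0.51 -1.68] [ 1.1 -3.9 11.6]
11 [-0.09  0.51 -1.68] [ 2.  -7.1 19.7]
rotvec tool/row [9.85554920e-03 1.69355374e-03 5.07299795e-06]
0 [-0.09  0.51 -1.68] [ 0.1 -0.5  1.7]
7 [-0.09  0.51 -1.68] [ 1.3 -4.5 13.3]
14 [-0.09  0.51 -1.68] [ 2.6 -9.2 24.5]
```

Call:
carry_out:
  moves:
    - [[0, -0.001, 0], [0, 0, 0], 1]
    - [[0, 0, 0], [0, 0, 0], 1]
    - [[-0.0001, 0.0005, -0.0017], [0.0099, 0.0017, 0], 1]
    - [[-0.0001, 0.0005, -0.0017], [0.0099, 0.0017, 0], 1]
    - [[-0.0001, 0.0005, -0.0017], [0.0099, 0.0017, 0], 1]
    - [[-0.0001, 0.0005, -0.0017], [0.0099, 0.0017, 0], 1]
    - [[0, 0, 0], [0, 0, 0], 1]

```text
time: 11.48
ee_pos: [423.2, 251.4, 73.8]
tcp_rot: [0.975, 0.221, -0.002, -0.021]
contact_force: [-3.1, 7.0, 0.7]
gripper_width: 0.095
finger_force: 60.1
```

Call:
carry_out:
  moves:
    - [[-0.0001, 0.0005, -0.0017], [0.0099, 0.0017, 0], 1]
    - [[-0.0001, 0.0005, -0.0017], [0.0099, 0.0017, 0], 1]
    - [[-0.0001, 0.0005, -0.0017], [0.0099, 0.0017, 0], 1]
    - [[-0.0001, 0.0005, -0.0017], [0.0099, 0.0017, 0], 1]
    - [[0, 0, 0], [0, 0, 0], 1]

```text
time: 12.1
ee_pos: [424.4, 250.3, 81.3]
tcp_rot: [0.975, 0.22, -0.002, -0.042]
contact_force: [-2.4, 8.0, 2.4]
gripper_width: 0.096
finger_force: 60.4
```

Call:
carry_out:
  moves:
    - [[-0.0001, 0.0005, -0.0017], [0.0099, 0.0017, 0], 1]
    - [[-0.0001, 0.0005, -0.0017], [0.0099, 0.0017, 0], 1]
    - [[-0.0001, 0.0005, -0.0017], [0.0099, 0.0017, 0], 1]
    - [[-0.0001, 0.0005, -0.0017], [0.0099, 0.0017, 0], 1]
    - [[0, 0, 0], [0, 0, 0], 1]

```text
time: 12.72
ee_pos: [424.8, 248.7, 88.2]
tcp_rot: [0.974, 0.22, -0.003, -0.063]
contact_force: [-4.2, 8.9, 1.9]
gripper_width: 0.087
finger_force: 60.4
```

```bash
python3 - <<'E'
from h import *
o=r.observe(); print({k:o[k] for k in("ee_pos","contact_force","moment","gripper_width","finger_force")})
i=cam("scene")["color"][175:275,240:370,::-1]; cv2.imwrite("pics/peel.png",cv2.resize(i,(780,600),interpolation=3))
print(R.from_quat(o["tcp_rot"]).as_matrix().round(3))
E
```

```text
{'ee_pos': array([424.83138376, 248.66666789,  88.19849109]), 'contact_force': array([-4.19128077,  8.90322551,  1.85188032]), 'moment': array([ 1.63926557,  0.63801278, -0.1611656 ]), 'gripper_width': 0.08665508849477703, 'finger_force': 60.394528531178366}
[[ 0.903  0.428 -0.033]
 [ 0.428 -0.895  0.121]
 [ 0.022 -0.124 -0.992]]
```

View pics/peel.png

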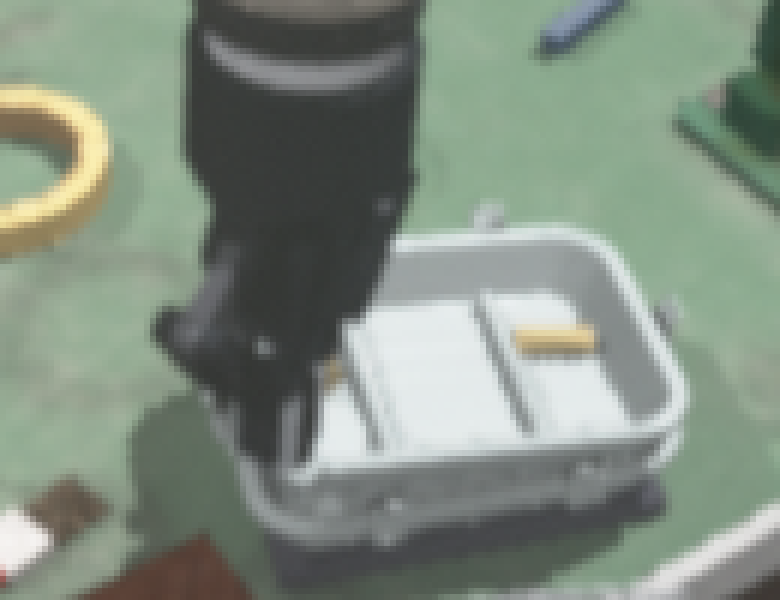

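The grip corner is up about 2 cm, the far corner is down, and the lower tray stays put with clips at (390,525) and (590,470). I'll ease the side load, then lift slowly.

Call:
carry_out:
  moves:
    - [[0, -0.001, 0], [0, 0, 0], 1]
    - [[0, 0, 0], [0, 0, 0], 1]

```text
time: 13.02
ee_pos: [424.6, 248.8, 88.0]
tcp_rot: [0.974, 0.22, -0.003, -0.062]
contact_force: [-2.9, 8.4, 1.6]
gripper_width: 0.093
finger_force: 60.3
```

Call:
carry_out:
  moves:
    - [[0, -0.0001, -0.001], [0, 0, 0], 1]
    - [[0, -0.0001, -0.001], [0, 0, 0], 1]
    - [[0, 0, 0], [0, 0, 0], 1]

```text
time: 13.4
ee_pos: [424.4, 248.4, 89.5]
tcp_rot: [0.974, 0.22, -0.003, -0.062]
contact_force: [-2.9, 8.2, -1.0]
gripper_width: 0.095
finger_force: 60.2
```

Call:
carry_out:
  moves:
    - [[0, -0.0001, -0.001], [0, 0, 0], 1]
    - [[0, -0.0001, -0.001], [0, 0, 0], 1]
    - [[0, 0, 0], [0, 0, 0], 1]

```text
time: 13.78
ee_pos: [424.1, 248.2, 91.0]
tcp_rot: [0.974, 0.22, -0.004, -0.062]
contact_force: [-1.1, 7.7, -2.7]
gripper_width: 0.095
finger_force: 60.3
```

Call:
carry_out:
  moves:
    - [[0, -0.001, 0], [0, 0, 0], 1]
    - [[0, -0.001, 0], [0, 0, 0], 1]
    - [[0, 0, 0], [0, 0, 0], 1]

```text
time: 14.15
ee_pos: [423.6, 248.9, 91.0]
tcp_rot: [0.974, 0.219, -0.004, -0.061]
contact_force: [0.1, 6.4, -4.5]
gripper_width: 0.091
finger_force: 60.4
```

Call:
carry_out:
  moves:
    - [[0, -0.0001, -0.001], [0, 0, 0], 1]
    - [[0, -0.0001, -0.001], [0, 0, 0], 1]
    - [[0, 0, 0], [0, 0, 0], 1]

```text
time: 14.52
ee_pos: [423.4, 249.2, 92.9]
tcp_rot: [0.974, 0.219, -0.004, -0.062]
contact_force: [-1.2, 6.6, -5.0]
gripper_width: 0.095
finger_force: 60.5
```

Call:
carry_out:
  moves:
    - [[0, -0.0001, -0.001], [0, 0, 0], 1]
    - [[0, -0.0001, -0.001], [0, 0, 0], 1]
    - [[0, 0, 0], [0, 0, 0], 1]

```text
time: 14.9
ee_pos: [424.4, 245.3, 94.7]
tcp_rot: [0.974, 0.219, -0.004, -0.059]
contact_force: [0.1, -0.4, -1.1]
gripper_width: 0.092
finger_force: 60.0
```

The tray is free, with about its own weight on the wrist. Now I lift, then level.

Call:
carry_out:
  moves:
    - [[0, -0.0003, -0.002], [0, 0, 0], 1]
    - [[0, -0.0005, -0.004], [0, 0, 0], 1]
    - [[0, -0.0007, -0.006], [0, 0, 0], 1]
    - [[0, -0.0009, -0.007], [0, 0, 0], 1]
    - [[0, -0.0009, -0.007], [0, 0, 0], 1]
    - [[0, -0.0007, -0.006], [0, 0, 0], 1]
    - [[0, -0.0005, -0.004], [0, 0, 0], 1]
    - [[0, -0.0003, -0.002], [0, 0, 0], 1]
    - [[0, 0, 0], [0, 0, 0], 1]

```text
time: 16.02
ee_pos: [423.6, 247.6, 134.0]
tcp_rot: [0.974, 0.219, -0.003, -0.06]
contact_force: [0.2, -0.5, -1.9]
gripper_width: 0.093
finger_force: 60.0
```

```bash
python3 - <<'E'
from h import *
o=r.observe(); print({k:o[k] for k in("ee_pos","contact_force","moment","gripper_width","finger_force")})
i=cam("scene")["color"][155:275,225:381,::-1]; cv2.imwrite("pics/lift.png",cv2.resize(i,(780,600),interpolation=3))
E
```

```text
{'ee_pos': array([423.61155101, 247.55587594, 134.00590873]), 'contact_force': array([ 0.19171533, -0.52445948, -1.90668523]), 'moment': array([-0.06307082, -0.03563569, -0.01839929]), 'gripper_width': 0.0933069829063685, 'finger_force': 59.99820998869836}
```

View pics/lift.png

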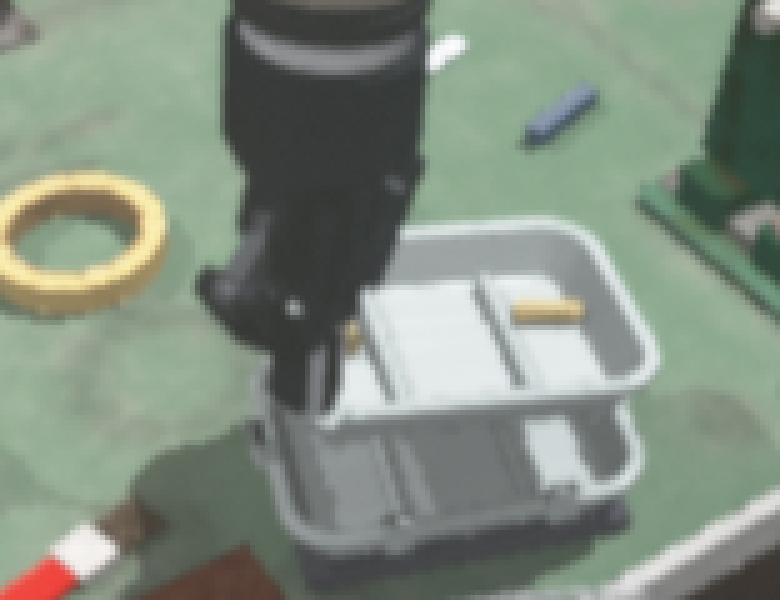

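The upper tray is clear, the lower tray remains on the plate, and both bars are inside. Next I level it while raising another 54 mm.

Call:
carry_out:
  moves:
    - [[0, -0.0003, -0.003], [-0.0099, -0.0017, 0], 1]
    - [[0, -0.0005, -0.005], [-0.0099, -0.0017, 0], 1]
    - [[0, -0.0005, -0.005], [-0.0099, -0.0017, 0], 1]
    - [[0, -0.0005, -0.005], [-0.0099, -0.0017, 0], 1]
    - [[0, -0.0005, -0.006], [-0.0099, -0.0017, 0], 1]
    - [[0, -0.0004, -0.006], [-0.0099, -0.0017, 0], 1]
    - [[0, -0.0003, -0.006], [-0.0099, -0.0017, 0], 1]
    - [[0, -0.0002, -0.005], [-0.0099, -0.0017, 0], 1]
    - [[0, 0, -0.005], [-0.0099, -0.0017, 0], 1]
    - [[0, 0, -0.004], [-0.0099, -0.0017, 0], 1]

```text
time: 17.32
ee_pos: [423.3, 246.9, 184.4]
tcp_rot: [0.976, 0.22, -0.0, -0.01]
contact_force: [-0.6, -0.1, -1.4]
gripper_width: 0.097
finger_force: 60.0
```

Call:
carry_out:
  moves:
    - [[0, 0, -0.003], [-0.0099, -0.0017, 0], 1]
    - [[0, 0, -0.001], [-0.0099, -0.0017, 0], 1]
    - [[0, 0, 0], [0, 0, 0], 1]
    - [[0, 0, 0], [0, 0, 0], 1]
    - [[0, 0, 0], [0, 0, 0], 1]
    - [[0, 0, 0], [0, 0, 0], 1]

```text
time: 18.08
ee_pos: [423.3, 246.7, 188.0]
tcp_rot: [0.976, 0.22, -0.0, 0.0]
contact_force: [-0.8, -0.4, -1.6]
gripper_width: 0.096
finger_force: 60.0
```

```bash
python3 - <<'E'
from h import *
o=r.observe(); print({k:o[k] for k in("ee_pos","contact_force","gripper_width","finger_force")}); print(R.from_quat(o["tcp_rot"]).as_matrix().round(3))
i=cam("scene"); save(i,"pics/scene9.png"); t=cam("top"); save(t,"pics/top9.png")
a=i["color"][125:275,235:370,::-1]; b=t["color"][175:275,235:355,::-1]
cv2.imwrite("pics/fin.png",np.hstack([cv2.resize(a,(450,500),interpolation=3),cv2.resize(b,(348,500),interpolation=3)]))
E
```

```text
{'ee_pos': array([423.25475236, 246.70476476, 188.01932285]), 'contact_force': array([-0.82259633, -0.36108839, -1.5524449 ]), 'gripper_width': 0.09615313362890925, 'finger_force': 59.98999610950705}
[[ 0.904  0.428 -0.   ]
 [ 0.428 -0.904 -0.   ]
 [-0.     0.    -1.   ]]
```

View pics/fin.png

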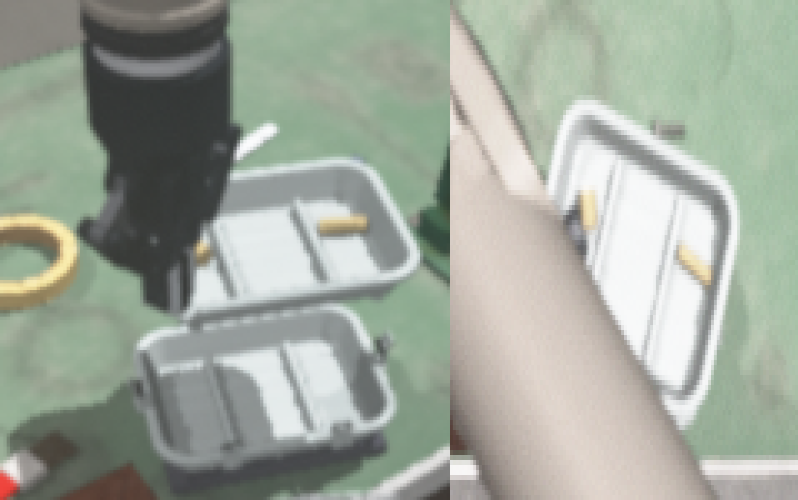

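```bash
python3 - <<'E'
from fit import *
S=cam("scene");T=cam("top")
print(tri(S,(337.9,192.2),T,(319.5,227.6)),tri(S,(323.8,185.9),T,(315,214)))
# tilt hypotheses about the grip, compare projections of rim edges
W=R.from_euler("z",-.3426); g=np.array([423.3,246.7,190.4]); d=np.array([-97,137,0])/168
w=W.apply(np.cross(d,[0,0,1]))
for th in(-.04,0,.04):
  P=lambda c,p: proj(c,g+R.from_rotvec(w*th).apply(W.apply(np.array(p)-[-57,77,42])))
  f=lambda q:((q-[235,125])/.3).round(0); h=lambda q:np.array([450+(q[0]-235)*2.9,(q[1]-175)*5]).round(0)
  for p in((66,-40,26),(-66,-40,26),(50,-86,26),(0,-86,26),(45,-30,9)): print(th,p,f(P(S,p)),h(P(T,p)))
E
```

```text
[448.28076912  97.47454191 152.7759804 ] [485.42824134 109.4715247  151.79634012]
-0.04 (66, -40, 26) [303. 151.] [698. 156.]
-0.04 (-66, -40, 26) [363. 277.] [648. 398.]
-0.04 (50, -86, 26) [374. 154.] [741. 213.]
-0.04 (0, -86, 26) [398. 198.] [722. 305.]
-0.04 (45, -30, 9) [298. 192.] [680. 193.]
0 (66, -40, 26) [303. 160.] [697. 159.]
0 (-66, -40, 26) [362. 282.] [648. 399.]
0 (50, -86, 26) [373. 164.] [740. 216.]
0 (0, -86, 26) [397. 207.] [722. 306.]
0 (45, -30, 9) [296. 199.] [679. 196.]
0.04 (66, -40, 26) [302. 168.] [696. 162.]
0.04 (-66, -40, 26) [361. 287.] [647. 399.]
0.04 (50, -86, 26) [372. 173.] [738. 219.]
0.04 (0, -86, 26) [396. 215.] [721. 308.]
0.04 (45, -30, 9) [295. 207.] [678. 199.]
```

```bash
python3 -c "
from bench import r
print(r.hand_in())"
```

```text
the job is handed in; nothing more can be done
None
```

The job is handed in: both trays were pressed fully home, then the upper tray was peeled and lifted. It is now held still about 12 cm up, level to within about 1°, with both bars in it and the lower tray still home on its plate.

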